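# Pull the clogged filter plate and hold it to the light

## Robot

A 7-joint arm with a two-finger parallel gripper is mounted at the origin on the work surface. World frame = base frame: x ahead of the robot, y to its left, z up, the work surface at z = 0. Lengths are in m, angles in rad, forces in N, time in s.
With the tool pointing down it reaches from about 0.425 to 0.875 m from the base axis. Payload 4.7 kg.
Tool frame: the origin (TCP) lies where the fingers leave the gripper's body, on its centre line; the fingertips stand 70 mm ahead of it and the grasp point (between the pads) lies 51 mm ahead of it; z points along the fingers, y is the line along which they close (so a half turn about z gives the same grasp; the last joint's range is limited). The gripper opens to 87 mm and grips with 3 to 60 N. Pads are 19 mm wide; open, the fingers measure 117 mm over their backs; the gripper's body (75 mm by 190 mm) begins 51 mm behind the grasp point.
Start: joints at [1.179, 0.321, -0.07, 1.45, 0.023, 1.371, -0.057], TCP at [0.257, -0.597, 0.292] pointing down, gripper open.
Joint ranges: [-2.86, 2.86], [-0.3, 2.09], [-1.38, 1.24], [0.06, 2.45], [-1.56, 4.7], [0.09, 2.05], [-2.69, 2.69]. Speed limits (rad/s): [2.57, 2.57, 3.14, 3.14, 3.14, 3.14, 3.14].

## Interface

Orientations are given as a rotation vector (axis times angle).
In Python, from bench import ctrl gives the robot as it stands.
- The arm moves only by the tool drive_tool, never from a script. Its argument "motion" is a list of rows, each a list of 3 entries, a list of its own where there are three numbers: the shift along the tool's x, y, z in cm, then the turn, a rotation vector about the tool's x, y, z in degrees, then the opening, from -1 (shut) to 1 (fully open). In form: [[[x, y, z], [ax, ay, az], claw], ...]. A call has 1 to 12 rows; each row shifts and turns the commanded pose from where the row before left it, along the tool's axes as they then stand; what a row does not reach is not made up. A row lasts 1/8 s, in which the tool goes at most 62.5 mm and 10.7 degrees, less where a joint would pass 70% of its speed; a pose out of reach is approached as far as the arm can. A call with a gripper value outside its range is refused whole. The fingers move at their own pace and stop on an object; "force" is the grip in N (left out, the last holds). Time passes only in rows, so rows that do not move let the fingers close. It gives the time, the measured TCP pose, the force, the opening and the grip force at its end, in the units of the state.
- ctrl.get_state(): the state, without advancing time (a new reading comes with each control period).
- ctrl.get_image(name): name is "scene" or "top"; returns the picture (420x560x3 uint8, red, green, blue); there is no depth.
- ctrl.calibration(name): a dict with "K" (3x3 intrinsics, pixels), "origin" and "attitude" of the camera in the world. Camera axes: x right, y up, looking along -z (the intrinsics and any distortion apply to the point x, -y, -z); pixel columns grow to the right and rows downward; lengths in m; the calibration is good to about 2 mm. A picture is of the moment at which its call begins. calibration takes no time and is no camera call.
- ctrl.close_job(): hands the job in; it is judged then, once.
The state is a dict: "time": time; "joint_positions": joint angles; "qd": joint speeds; "joint_torque": joint torques, N m; "position": TCP position; "tool_rot": TCP orientation; "ft_force": force on the tool from outside, world axes, zero at the start; "torque": the same for the moment, N m; "grip_width": opening from 0.0 (shut) to 1.0 (fully open); "grip_force": force on a finger pad.
Only numpy, scipy, OpenCV 4.12 (cv2) and the standard library are available. Lean on these libraries where they do the work, as an engineer would, in place of code of your own. Each camera call takes 0.05 s, during which the arm holds its last target. There are 200 camera calls.

## Task

One of the two filter boxes has its pop-up indicator pin standing up: that filter is clogged. Lift that box's cover and leave it standing open, draw the filter plate out by its tongue, and finish while holding the plate still in the gripper in front of the inspection light: upright, broad face square to the light, centred on the lit panel and about 10 cm from it. Keep the other box shut and do not disturb the tools and parts lying about.

Things in the scene. Friction and masses are not known exactly. Their poses are not given: they have to be found in the camera images.
- box_left: the left one of two alike open-topped aluminium filter boxes bolted to the bench (left is the one at larger y), 96 mm (its x) by 120 mm (its y) by 105 mm high, walls 4 mm, inner floor 4 mm up. Origin under its centre; -x is the front, with louvres. A bracket on its -y side carries one pop-up indicator, 78 mm from the box's centre. Its cover closes the top
- cover_left (a joint): opening angle (rad) of the left box's cover: 0 shut (it may start ajar by up to 0.1), 1.9 wide open and leaning back, 1.57 upright. The cover is 5 mm thick and hinged on the box's far (+x) top edge; the hinge is stiff (about 1 N at the tab), so the cover stays where it is left
- cover_left_hinge (a point): point on the hinge axis of the left cover, at the middle of the box's far top edge, 105 mm above the bench. Axes turn with the cover; when shut they are those of the box; y is the hinge axis
- cover_left_tab (a point): middle of the free part of the left cover's lifting tab: a steel tongue 16 mm wide (y), 8 mm thick (z), standing 36 mm out from the cover's front edge in the cover's plane. This point is 116 mm from the hinge axis along the cover's -x and 4 mm above its underside. Axes turn with the cover
- plate_left_center (a point): centre of the left box's filter plate, 47 mm above its lower edge. Loose, about 150 g; stands upright across the box in an 11 mm slot (guides reach 60 mm above the bench). Screen 104 mm wide (its y), 8 thick (x), 60 high; on its top middle a pull tongue 26 wide (y), 8 thick (x), 34 high, ending 47 mm above this point, 7 mm below the rim. x, along the box's x, is square to its two alike faces
- box_right: the right one of two alike open-topped aluminium filter boxes bolted to the bench (left is the one at larger y), 96 mm (its x) by 120 mm (its y) by 105 mm high, walls 4 mm, inner floor 4 mm up. Origin under its centre; -x is the front, with louvres. A bracket on its -y side carries one pop-up indicator, 78 mm from the box's centre. Its cover closes the top
- cover_right (a joint): opening angle (rad) of the right box's cover: 0 shut (it may start ajar by up to 0.1), 1.9 wide open and leaning back, 1.57 upright. The cover is 5 mm thick and hinged on the box's far (+x) top edge; the hinge is stiff (about 1 N at the tab), so the cover stays where it is left
- cover_right_hinge (a point): point on the hinge axis of the right cover, at the middle of the box's far top edge, 105 mm above the bench. Axes turn with the cover; when shut they are those of the box; y is the hinge axis
- cover_right_tab (a point): middle of the free part of the right cover's lifting tab: a steel tongue 16 mm wide (y), 8 mm thick (z), standing 36 mm out from the cover's front edge in the cover's plane. This point is 116 mm from the hinge axis along the cover's -x and 4 mm above its underside. Axes turn with the cover
- plate_right_center (a point): centre of the right box's filter plate, 47 mm above its lower edge. Loose, about 150 g; stands upright across the box in an 11 mm slot (guides reach 60 mm above the bench). Screen 104 mm wide (its y), 8 thick (x), 60 high; on its top middle a pull tongue 26 wide (y), 8 thick (x), 34 high, ending 47 mm above this point, 7 mm below the rim. x, along the box's x, is square to its two alike faces
- indicator_up_foot (a point): foot of the pop-up indicator that has popped: brass body 26 mm across and 18 mm high with a knobbed pin standing up 40 mm more (58 mm in all, its top above the cover); on the bracket of the box whose plate is clogged, 60 mm above the bench. Fixed
- indicator_down_foot (a point): foot of the other indicator, not popped: same brass body, its button only 6 mm high (24 mm in all), on the other box's bracket. Fixed
- lamp: inspection light, fixed: upright square panel 150 by 150 mm and 25 mm deep, its centre 150 mm above the bench, on a flat foot 90 by 130 mm. Origin on the bench under the panel; the lit face looks to its -x
- lamp_view (a point): viewing point: 100 mm in front of the middle of the lit face, 150 mm above the bench. x is square to the lit face, z up
- bearing: bystander, to be left alone: bearing ring, steel, 52 mm across, 15 mm high, lying flat; origin under its centre
- screwdriver: bystander, to be left alone: screwdriver with black handle, 190 mm long, lying along its x axis; origin under its middle
- hub: bystander, to be left alone: turned aluminium fan hub: flange 64 mm across, 34 mm high; origin under its centre
- bottle: bystander, to be left alone: upright plastic bottle, 40 mm across, 115 mm high; origin under its centre
- wrench: bystander, to be left alone: open-ended wrench, 160 mm long, lying along its x axis; origin under its middle
- can: bystander, to be left alone: upright tin, 60 mm across, 65 mm high; origin under its centre
Things that resemble listed ones, but are neither listed nor needed, are in the scene too. What is shaped like the box_left but yellow is not meant.

How it is judged:
By the outcome, as a careful person would: the job done as asked, in the order asked, and still so for the second after the job is handed in, while the arm keeps its last pose, push and grip.
It also fails if it takes over 51 s, if anything falls off the work surface, if the arm or the gripper's body presses on something with over 40 N, if the wrist force passes 120 N, or if a joint passes its speed limit or range.

## Working session

There is one attempt and no reset: what is moved stays moved. The work goes in short steps, Python scripts to look and compute and a tool call to move; the robot and the scene stay as the last step left them, time stands still between calls to the robot, and variables do not carry over. Pictures are saved under pics/ and viewed, at most 10 in all, crops included, and the job is handed in when it is done.

Besides the shell and the picture viewer there is one more tool, called after "Call:" in YAML: its name, and indented under it one key for each argument. drive_tool: Moves the arm, as the interface text tells. Its arguments: {"type":"object","properties":{"motion":{"type":"array","items":{"type":"array"}},"force":{"type":"number"}},"required":["motion"]}

```bash
mkdir -p pics; ls
python3 - <<'E'
from bench import ctrl
import cv2
s=ctrl.get_state();print(s)
for n in("scene","top"):
    c=ctrl.calibration(n);print(n,c)
    cv2.imwrite(f"pics/{n}0.png",cv2.cvtColor(ctrl.get_image(n),cv2.COLOR_RGB2BGR))
E
```

```text
pics
{'time': 0.0, 'joint_positions': array([ 1.17909936,  0.32184376, -0.0700581 ,  1.45166225,  0.02261951,
        1.37075723, -0.05691228]), 'qd': array([ 0.00078459,  0.00135976,  0.00081737,  0.00134173, -0.00045121,
       -0.00066353,  0.00034346]), 'joint_torque': array([ 3.75705467e-04, -4.91286564e+01, -4.03775750e-01, -3.12527704e+01,
       -6.40020682e-02,  4.36745526e-02,  1.59445899e-04]), 'position': array([ 0.25637013, -0.59686739,  0.29115408]), 'tool_rot': array([-3.07536938e+00, -6.32688511e-01,  7.83626633e-04]), 'ft_force': array([ 0.47240495, -0.2094522 , -0.4719057 ]), 'torque': array([-0.05136973, -0.02915358,  0.0311752 ]), 'grip_force': 0.0, 'grip_width': 1.001913328767638}
scene {'K': array([[494.70712117,   0.        , 287.40051443],
       [  0.        , 494.70712117, 205.06102774],
       [  0.        ,   0.        ,   1.        ]]), 'origin': array([ 1.35468855, -0.13505916,  0.86414692]), 'attitude': array([0.72428134, 0.62109634, 1.26992314])}
top {'K': array([[526.55323745,   0.        , 281.88663949],
       [  0.        , 526.55323745, 218.55701644],
       [  0.        ,   0.        ,   1.        ]]), 'origin': array([0.35840151, 0.01645357, 1.33803407]), 'attitude': array([ 0.09953835, -0.0782024 , -1.56338544])}
```

View pics/scene0.png

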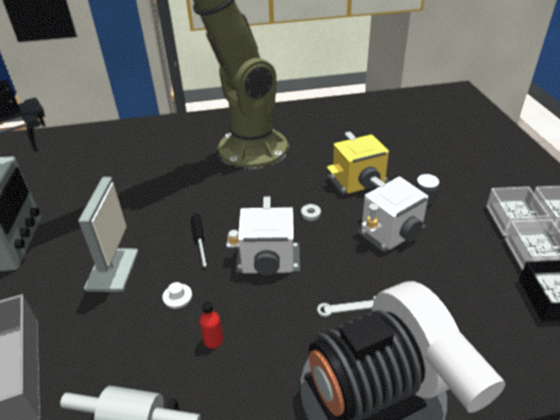

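View pics/top0.png

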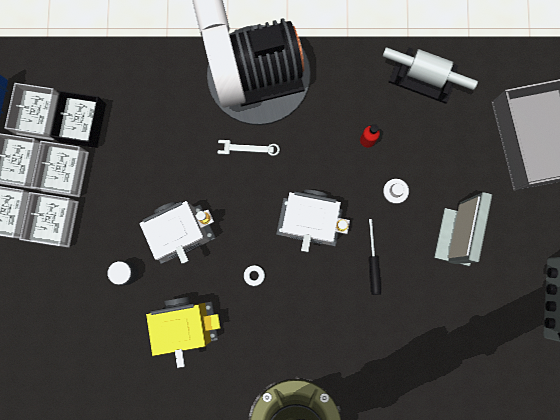

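The scene camera looks back at the robot. Candidates in the top view: white box at (178,230), which is the left one; white box at (308,218), the right one; the yellow box at (177,330) is a decoy. The indicators are at (204,216) and (343,227), and the lamp is at (465,232). Next, enlarged crops.

Run:
```python
import cv2,numpy as np
s=cv2.imread("pics/scene0.png");t=cv2.imread("pics/top0.png")
r=lambda im,x,y,w,h,k:cv2.resize(im[y:y+h,x:x+w],None,fx=k,fy=k,interpolation=cv2.INTER_CUBIC)
# scene crop: x 220..440,y 165..285 (k=3.6)
a=r(s,220,165,220,120,3.6)
cv2.imwrite("pics/c1.png",a)
cv2.imwrite("pics/c2.png",np.vstack([r(t,130,180,230,85,3.4),r(t,410,180,230,85,3.4) if 0 else cv2.copyMakeBorder(r(t,420,180,80,85,3.4),0,0,0,510,cv2.BORDER_CONSTANT)]))
```

```text
(no output)
```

View pics/c1.png

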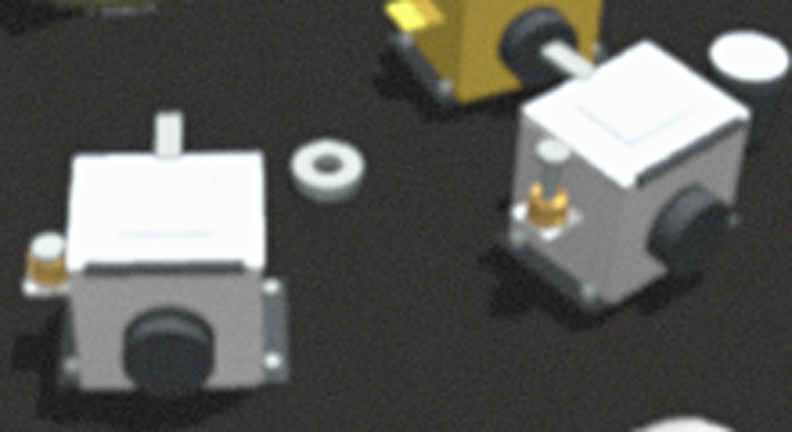

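View pics/c2.png

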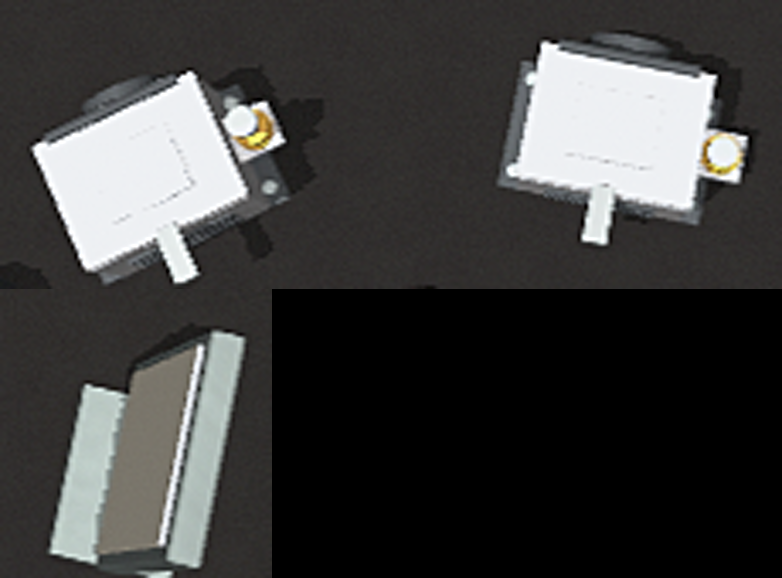

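The crops show the popped pin (knob on a stem, scene-crop (550,165)) on the box at scene (395,215). That is top (178,230), larger y, so it is box_left. The right box's button is down. Next I triangulate.

```bash
cat > h.py <<'E'
import numpy as np,cv2
from scipy.spatial.transform import Rotation as R
from bench import ctrl
CAL={n:ctrl.calibration(n) for n in("scene","top")}
def P(n):
    c=CAL[n];Rc=R.from_rotvec(c["attitude"]).as_matrix()@np.diag([1,-1,-1])
    return c["K"],Rc,np.array(c["origin"])
def ray(n,uv):
    K,Rc,o=P(n);d=Rc@np.linalg.solve(K,[uv[0],uv[1],1]);return o,d/np.linalg.norm(d)
def tri(a,b):
    (o1,d1),(o2,d2)=ray("scene",a),ray("top",b)
    s=np.linalg.lstsq(np.c_[d1,-d2],o2-o1,rcond=None)[0]
    p,q=o1+s[0]*d1,o2+s[1]*d2;return (p+q)/2,np.linalg.norm(p-q)
def atz(n,uv,z):
    o,d=ray(n,uv);return o+d*(z-o[2])/d[2]
def px(n,p):
    K,Rc,o=P(n);q=K@Rc.T@(np.array(p)-o);return q[:2]/q[2]
def unc(x,y,x0,y0,k):return np.array([(x+.5)/k-.5+x0,(y+.5)/k-.5+y0])
E
python3 - <<'E'
from h import *
np.set_printoptions(precision=4,suppress=True)
S=lambda x,y:unc(x,y,220,165,3.6);T=lambda x,y:unc(x,y,130,180,3.4);L=lambda x,y:unc(x,y-289,420,180,3.4)
for nm,a,b in[("hinge+y",(750,112),(37,147)),("hinge-y",(630,187),(192,73)),("front-y",(524,108),(247,192)),("front+y",(644,41),(92,270)),("tabend",(550,46),(188,279)),("pin",(552,152),(240,118))]:
    print(nm,*tri(S(*a),T(*b)))
print("lamp top corners")
for c in[(211,330),(245,338),(200,568),(168,565)]:print(atz("top",L(*c),.225))
for c in [(85,385),(50,552)]:print("foot",atz("top",L(*c),.01))
s=cv2.imread("pics/scene0.png")
cv2.imwrite("pics/c3.png",cv2.resize(s[165:305,65:165],None,fx=4,fy=4,interpolation=cv2.INTER_CUBIC))
E
```

```text
hinge+y [0.4869 0.3686 0.1104] 0.004784790401701415
hinge-y [0.5396 0.2633 0.1072] 0.005270793301876944
front-y [0.4555 0.22   0.1157] 0.0021946129789774003
front+y [0.4017 0.3254 0.1166] 0.0036914019283531287
tabend [0.3957 0.2584 0.1189] 0.0022944949549908947
pin [0.5061 0.2242 0.1172] 0.0010254128614876697
lamp top corners
[ 0.5445 -0.3931  0.225 ]
[ 0.5396 -0.4141  0.225 ]
[ 0.3958 -0.381   0.225 ]
[ 0.3976 -0.3614  0.225 ]
foot [ 0.5386 -0.3773  0.01  ]
foot [ 0.4142 -0.348   0.01  ]
```

View pics/c3.png

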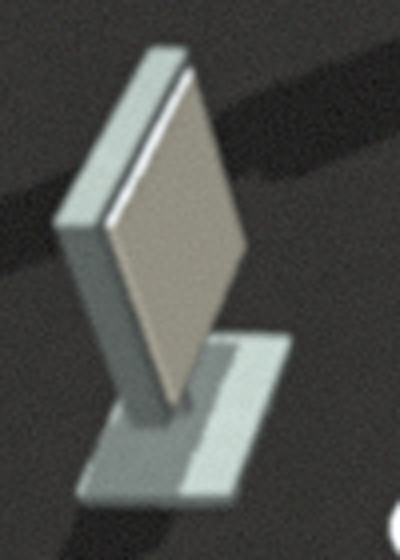

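Lamp crop: the lit face's top edge runs from (103,225) to (188,58), and the foot is visible below it. Now I'll write a small planner that turns tool-down waypoints into tool-frame rows.

```bash
cat >> h.py <<'E'
def phi_now():
    m=R.from_rotvec(ctrl.get_state()["tool_rot"]).as_matrix();return np.degrees(np.arctan2(m[1,0],m[0,0])),m
def plan(wps,step=5.5,start=None):
    """wps: (x,y,z,phi_deg or None[,step]); prints rows in tool frame, cm/deg, rounded with carry"""
    p=np.array(ctrl.get_state()["position"]) if start is None else np.array(start[:3]); f=phi_now()[0] if start is None else start[3]
    for w in wps:
        t=np.array(w[:3]);g=f if w[3] is None else w[3];st=w[4] if len(w)>4 else step
        n=max(1,int(np.ceil(max(np.linalg.norm(t-p)*100/st,abs(g-f)/9))));rows=[];p0,f0=p.copy(),f
        for i in range(1,n+1):
            q=p0+(t-p0)*i/n;h=f0+(g-f0)*i/n
            a=np.radians(f);X=np.array([np.cos(a),np.sin(a),0]);Y=np.array([np.sin(a),-np.cos(a),0])
            d=(q-p)*100;r=np.round([d@X,d@Y,-d[2]],2);da=np.round(f-h,1)
            p=p+(r[0]*X+r[1]*Y+np.array([0,0,-r[2]]))/100;f-=da
            rows.append(f"[{[float(v) for v in r]},[0,0,{da}],C]")
        print("->",np.round(t,3),round(f,1),n,"rows\n"+",".join(rows))
E
python3 - <<'E'
from h import *
np.set_printoptions(precision=4,suppress=True)
S=lambda x,y:unc(x,y,65,165,4);L=lambda x,y:unc(x,y-289,420,180,3.4)
for a,b in[((101,226),(211,330)),((188,56),(168,565)),((291,338),(50,552)),((238,505),(85,385))]:print(tri(S(*a),L(*b)))
print(phi_now())
plan([(.30,-.56,.37,None),(.5,-.33,.37,None),(.53,0,.36,None),(.403,.260,.26,26.9)])
E
```

```text
(array([ 0.5449, -0.3921,  0.2223]), np.float64(0.0037243551939490083))
(array([ 0.3978, -0.362 ,  0.2174]), np.float64(0.0036506592276762183))
(array([ 0.4142, -0.3471,  0.0099]), np.float64(0.0018210765198307922))
(array([ 0.5395, -0.3761,  0.0026]), np.float64(0.006430196424364273))
(np.float64(23.25021801548455), array([[ 0.9188,  0.3947, -0.0007],
       [ 0.3947, -0.9188,  0.0015],
       [-0.0001, -0.0017, -1.    ]]))
-> [ 0.3  -0.56  0.37] 23.3 2 rows
[[2.73, -0.83, -3.94],[0,0,0.0],C],[[2.73, -0.84, -3.93],[0,0,0.0],C]
-> [ 0.5  -0.33  0.37] 23.3 6 rows
[[4.58, -2.21, -0.0],[0,0,0.0],C],[[4.57, -2.2, -0.0],[0,0,0.0],C],[[4.58, -2.21, -0.0],[0,0,0.0],C],[[4.57, -2.2, -0.0],[0,0,0.0],C],[[4.58, -2.21, -0.0],[0,0,0.0],C],[[4.58, -2.2, -0.0],[0,0,0.0],C]
-> [0.53 0.   0.36] 23.3 7 rows
[[2.25, -4.16, 0.14],[0,0,0.0],C],[[2.26, -4.17, 0.15],[0,0,0.0],C],[[2.25, -4.16, 0.14],[0,0,0.0],C],[[2.26, -4.16, 0.14],[0,0,0.0],C],[[2.25, -4.16, 0.14],[0,0,0.0],C],[[2.26, -4.17, 0.15],[0,0,0.0],C],[[2.25, -4.16, 0.14],[0,0,0.0],C]
-> [0.403 0.26  0.26 ] 26.9 6 rows
[[-0.23, -4.82, 1.67],[0,0,-0.6],C],[[-0.19, -4.82, 1.66],[0,0,-0.6],C],[[-0.13, -4.82, 1.67],[0,0,-0.6],C],[[-0.08, -4.82, 1.67],[0,0,-0.6],C],[[-0.04, -4.82, 1.66],[0,0,-0.6],C],[[0.02, -4.82, 1.67],[0,0,-0.6],C]
```

Call:
drive_tool:
  motion:
    - [[2.7, -0.8, -4], [0, 0, 0], 0]
    - [[2.7, -0.8, -4], [0, 0, 0], 0]
    - [[4.6, -2.2, 0], [0, 0, 0], 0]
    - [[4.6, -2.2, 0], [0, 0, 0], 0]
    - [[4.6, -2.2, 0], [0, 0, 0], 0]
    - [[4.6, -2.2, 0], [0, 0, 0], 0]
    - [[4.6, -2.2, 0], [0, 0, 0], 0]
    - [[4.6, -2.2, 0], [0, 0, 0], 0]
  force: 15

```text
time: 1.1
position: [0.502, -0.3296, 0.3718]
tool_rot: [-3.077, -0.633, 0.001]
ft_force: [-0.1, -0.7, -0.7]
grip_width: 0.503
grip_force: 0.0
```

Call:
drive_tool:
  motion:
    - [[2.3, -4.2, 0.1], [0, 0, 0], 0]
    - [[2.3, -4.2, 0.1], [0, 0, 0], 0]
    - [[2.3, -4.2, 0.1], [0, 0, 0], 0]
    - [[2.3, -4.2, 0.1], [0, 0, 0], 0]
    - [[2.3, -4.2, 0.1], [0, 0, 0], 0]
    - [[2.3, -4.2, 0.1], [0, 0, 0], 0]
    - [[2.2, -4.2, 0.1], [0, 0, 0], 0]

```text
time: 1.98
position: [0.5321, 0.0038, 0.3649]
tool_rot: [3.077, 0.633, -0.001]
ft_force: [0.0, 0.0, 0.2]
grip_width: 0.499
grip_force: 0.0
```

Call:
drive_tool:
  motion:
    - [[-0.2, -4.8, 1.7], [0, 0, -0.6], 0]
    - [[-0.2, -4.8, 1.7], [0, 0, -0.6], 0]
    - [[-0.1, -4.8, 1.7], [0, 0, -0.6], 0]
    - [[-0.1, -4.8, 1.7], [0, 0, -0.6], 0]
    - [[0, -4.8, 1.7], [0, 0, -0.6], 0]
    - [[0, -4.8, 1.6], [0, 0, -0.6], 0]
    - [[0, 0, 0], [0, 0, 0], 0]

```text
time: 2.85
position: [0.403, 0.2647, 0.263]
tool_rot: [-3.052, -0.741, 0.004]
ft_force: [0.4, -0.5, -0.4]
grip_width: 0.5
grip_force: 0.0
```

Run:
```python
from h import *
np.set_printoptions(precision=4,suppress=True)
s=ctrl.get_state();print(s["time"],s["position"],phi_now(),s["grip_width"])
ims={n:cv2.cvtColor(ctrl.get_image(n),cv2.COLOR_RGB2BGR) for n in("scene","top")}
r=lambda im,x,y,w,h,k:cv2.resize(im[y:y+h,x:x+w],None,fx=k,fy=k,interpolation=cv2.INTER_CUBIC)
cv2.imwrite("pics/d1.png",np.hstack([r(ims["scene"],330,110,110,150,3.6),r(ims["top"],120,180,110,150,3.6)]))
```

```text
2.85 [0.403  0.2647 0.263 ] (np.float64(27.30929394924225), array([[ 0.8885,  0.4588, -0.0027],
       [ 0.4588, -0.8885, -0.    ],
       [-0.0024, -0.0012, -1.    ]])) 0.5000101862162544
```

View pics/d1.png

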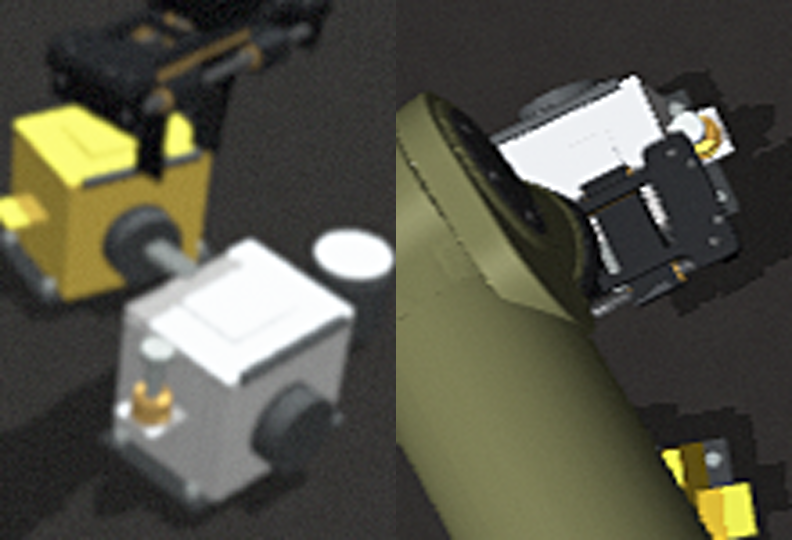

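The gripper hovers over the tab (scene crop fingertips near (155,178)/(205,165), tab at about (165,250)), and the view shows no conflict. Going down and gripping the tab.

Call:
drive_tool:
  motion:
    - [[0, 0.3, 3], [0, 0, 0.4], 0]
    - [[0, 0, 3], [0, 0, 0], 0]
    - [[0, 0, 2.6], [0, 0, 0], 0]
    - [[0, 0, 0], [0, 0, 0], 0]
    - [[0, 0, 0], [0, 0, 0], -1]
    - [[0, 0, 0], [0, 0, 0], -1]
    - [[0, 0, 0], [0, 0, 0], -1]
    - [[0, 0, 0], [0, 0, 0], -1]
    - [[0, 0, 0], [0, 0, 0], -1]
  force: 12

```text
time: 4.08
position: [0.4061, 0.2636, 0.1794]
tool_rot: [-3.05, -0.721, -0.002]
ft_force: [-4.6, 11.0, 0.0]
grip_width: 0.179
grip_force: 12.0
```

Run:
```python
from h import *
s=ctrl.get_state();print(s["position"],s["ft_force"],s["torque"],s["grip_width"]*87)
H=np.array([.5133,.316,.105]);a=np.radians(26.9);xb=np.array([np.cos(a),np.sin(a),0]);Z=np.array([0,0,1])
d=(H-s["position"])@xb; print("radius",d)
p=lambda t:H+d*(-np.cos(t)*xb+np.sin(t)*Z)+.004*(np.sin(t)*xb+np.cos(t)*Z)
T=[.08]+list(np.linspace(.2,1.75,20))
for u,v in zip(T,T[1:]):
    e=(p(v)-p(u))*100;print(round(v,2),np.round([e@xb,-e[2]],2))
```

```text
[0.40605368 0.26355738 0.17935545] [-4.58276875 11.03033196  0.01762608] [ 2.26739517  0.89754245 -0.12705611] 15.60996973592923
radius 0.11936886198221168
0.2 [ 0.25 -1.41]
0.28 [ 0.26 -0.94]
0.36 [ 0.34 -0.91]
0.44 [ 0.41 -0.88]
0.53 [ 0.48 -0.85]
0.61 [ 0.55 -0.8 ]
0.69 [ 0.61 -0.76]
0.77 [ 0.67 -0.7 ]
0.85 [ 0.73 -0.65]
0.93 [ 0.78 -0.58]
1.02 [ 0.82 -0.52]
1.1 [ 0.86 -0.45]
1.18 [ 0.9  -0.38]
1.26 [ 0.93 -0.3 ]
1.34 [ 0.95 -0.23]
1.42 [ 0.96 -0.15]
1.51 [ 0.97 -0.07]
1.59 [0.97 0.01]
1.67 [0.97 0.09]
1.75 [0.96 0.17]
```

Call:
drive_tool:
  motion:
    - [[0, -0.3, 0], [0, 0, 0], -1]
    - [[0.25, 0, -1.4], [0, 0, 0], -1]
    - [[0.25, 0, -0.95], [0, 0, 0], -1]
    - [[0.35, 0, -0.9], [0, 0, 0], -1]
    - [[0.4, 0, -0.9], [0, 0, 0], -1]
    - [[0.5, 0, -0.85], [0, 0, 0], -1]
    - [[0.55, 0, -0.8], [0, 0, 0], -1]

```text
time: 4.95
position: [0.4248, 0.2732, 0.2365]
tool_rot: [-3.056, -0.721, 0.005]
ft_force: [-4.4, 4.2, -0.8]
grip_width: 0.186
grip_force: 12.0
```

Call:
drive_tool:
  motion:
    - [[0.6, -0.15, -0.75], [0, 0, 0], -1]
    - [[0.65, 0, -0.7], [0, 0, 0], -1]
    - [[0.75, 0, -0.65], [0, 0, 0], -1]
    - [[0.8, 0, -0.6], [0, 0, 0], -1]
    - [[0.8, 0, -0.5], [0, 0, 0], -1]
    - [[0.85, 0, -0.45], [0, 0, 0], -1]
    - [[0.9, 0, -0.4], [0, 0, 0], -1]

```text
time: 5.82
position: [0.4739, 0.2973, 0.2778]
tool_rot: [3.058, 0.719, -0.001]
ft_force: [-4.0, 0.4, 3.5]
grip_width: 0.184
grip_force: 12.0
```

Call:
drive_tool:
  motion:
    - [[0.95, 0, -0.3], [0, 0, 0], -1]
    - [[0.95, 0, -0.2], [0, 0, 0], -1]
    - [[0.95, 0, -0.15], [0, 0, 0], -1]
    - [[1, 0, -0.1], [0, 0, 0], -1]
    - [[1, 0, 0], [0, 0, 0], -1]
    - [[1, 0, 0.1], [0, 0, 0], -1]
    - [[1, 0, 0.15], [0, 0, 0], -1]
    - [[0, 0, 0], [0, 0, 0], -1]

```text
time: 6.82
position: [0.5377, 0.3283, 0.2832]
tool_rot: [-3.057, -0.717, -0.008]
ft_force: [0.8, 1.6, 5.4]
grip_width: 0.18
grip_force: 12.0
```

Run:
```python
from h import *
s=ctrl.get_state();print(s["time"],s["position"],s["ft_force"],phi_now(),s["joint_positions"])
ims={n:cv2.cvtColor(ctrl.get_image(n),cv2.COLOR_RGB2BGR) for n in("scene","top")}
r=lambda im,x,y,w,h,k:cv2.resize(im[y:y+h,x:x+w],None,fx=k,fy=k,interpolation=cv2.INTER_CUBIC)
cv2.imwrite("pics/d2.png",np.hstack([r(ims["scene"],330,110,110,150,3.6),r(ims["top"],120,180,110,150,3.6)]))
```

```text
6.825 [0.53772556 0.32826293 0.2832203 ] [0.80483893 1.57486154 5.43938884] (np.float64(26.410404932683317), array([[ 8.95617643e-01,  4.44801040e-01,  4.59042070e-03],
       [ 4.44791200e-01, -8.95629152e-01,  3.03483949e-03],
       [ 5.46121436e-03, -6.76277054e-04, -9.99984859e-01]])) [ 0.02543025  0.37886492 -0.79171872  1.49968345  0.27267278  1.37097404
 -1.8933379 ]
```

View pics/d2.png

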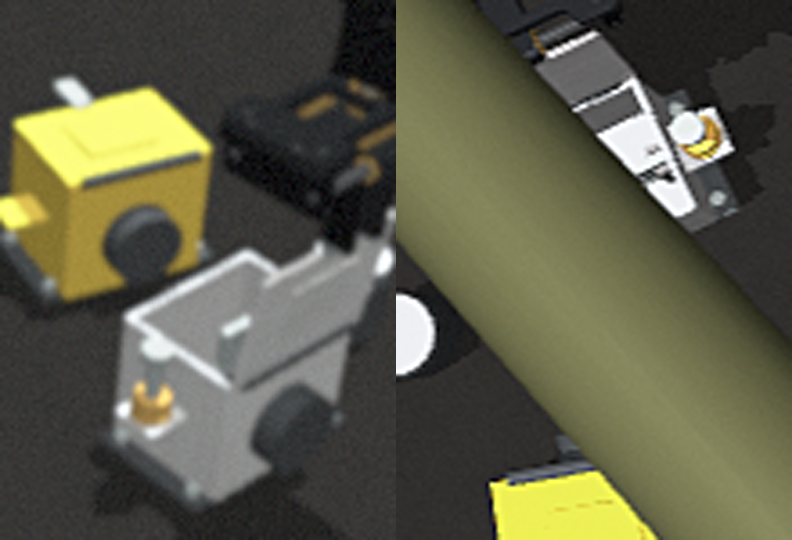

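The cover stands open (leaning back past upright in scene), and the plate tongue is visible at scene-crop (235,330). Next: release, rise and step aside so both cameras see the plate.

Call:
drive_tool:
  motion:
    - [[0, 0, 0], [0, 0, 0], 0]
    - [[0, 0, 0], [0, 0, 0], 0]
    - [[0, 0, 0], [0, 0, 0], 0]
    - [[0, 0, -2], [0, 0, 0], 0]
    - [[0, 0, -4], [0, 0, 0], 0]
    - [[0, 0, -4], [0, 0, 0], 0]
    - [[-1, 5, 0], [0, 0, 0], 0]
    - [[-1, 5.5, 0], [0, 0, 0], 0]
    - [[-1, 5.5, 0], [0, 0, 0], 0]
    - [[-1, 5.5, 0], [0, 0, 0], 0]
    - [[-1, 5.5, 0], [0, 0, 0], 0]
    - [[0, 0, 0], [0, 0, 0], 0]

```text
time: 8.43
position: [0.6126, 0.0561, 0.3824]
tool_rot: [3.059, 0.702, 0.0]
ft_force: [0.0, 0.2, 0.5]
grip_width: 0.5
grip_force: 0.0
```

Run:
```python
from h import *
s=ctrl.get_state();print(s["time"],s["position"],s["ft_force"],phi_now()[0])
ims={n:cv2.cvtColor(ctrl.get_image(n),cv2.COLOR_RGB2BGR) for n in("scene","top")}
r=lambda im,x,y,w,h,k:cv2.resize(im[y:y+h,x:x+w],None,fx=k,fy=k,interpolation=cv2.INTER_CUBIC)
cv2.imwrite("pics/d3.png",np.hstack([r(ims["scene"],350,165,75,100,5.3),r(ims["top"],135,180,75,100,5.3)]))
```

```text
8.425 [0.61255264 0.05612734 0.38243414] [0.01784092 0.23907169 0.54882203] 25.840028964626047
```

View pics/d3.png

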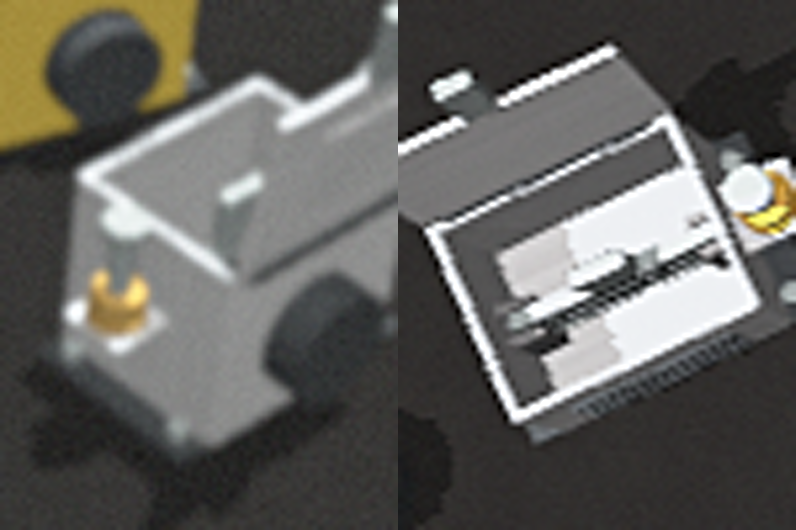

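Both views show the plate's tongue: top face at about (240,188) in the scene half and (600,266) in the top half. The rim corners are clear as well.

Run:
```python
from h import *
np.set_printoptions(precision=4,suppress=True)
S=lambda x,y:unc(x,y,350,165,5.3);T=lambda x,y:unc(x-397,y,135,180,5.3)
print("tongue",tri(S(240,188),T(600,266)),atz("top",T(600,266),.098))
for e in[(572,275),(628,256)]:print(atz("top",T(*e),.098))
c=[atz("top",T(*q),.105) for q in[(437,230),(672,120),(757,303),(517,415)]]
print(np.array(c),"centre",np.mean(c,0))
y=(c[0]-c[1]+c[3]-c[2]);x=(c[0]-c[3]+c[1]-c[2]);print(np.degrees(np.arctan2(-y[0],y[1])),np.degrees(np.arctan2(x[1],x[0])),np.linalg.norm(y)/2,np.linalg.norm(x)/2)
for a,q in[((85,177),2),((258,82),3),((237,277),1)]:print(tri(S(*a),T(*[(437,230),(672,120),(757,303),(517,415)][q])))
```

```text
tongue (array([0.4715, 0.2927, 0.0986]), np.float64(0.0014664908488758847)) [0.4714 0.2921 0.098 ]
[0.4673 0.3045 0.098 ]
[0.4759 0.2796 0.098 ]
[[0.4865 0.3639 0.105 ]
 [0.5365 0.2602 0.105 ]
 [0.4546 0.2201 0.105 ]
 [0.4044 0.3254 0.105 ]] centre [0.4705 0.2924 0.105 ]
25.624413704330305 25.595010400538357 0.11586467267330007 0.09090173516215964
(array([0.455 , 0.2217, 0.1045]), np.float64(0.0031077962900250724))
(array([0.4046, 0.326 , 0.106 ]), np.float64(0.0018180230751757515))
(array([0.5374, 0.2632, 0.1045]), np.float64(0.005999134314247273))
```

Run:
```python
from h import *
plan([(.471,.2925,.37,26.1),(.471,.2925,.142,26.1,4)])
```

```text
-> [0.471 0.292 0.37 ] 26.1 5 rows
[[-0.47, -5.36, 0.26],[0,0,0.1],C],[[-0.48, -5.36, 0.25],[0,0,0.0],C],[[-0.48, -5.35, 0.26],[0,0,0.1],C],[[-0.49, -5.36, 0.25],[0,0,0.0],C],[[-0.49, -5.36, 0.26],[0,0,0.1],C]
-> [0.471 0.292 0.142] 26.1 6 rows
[[-0.0, 0.0, 3.8],[0,0,-0.0],C],[[-0.0, 0.0, 3.8],[0,0,-0.0],C],[[-0.0, 0.0, 3.8],[0,0,-0.0],C],[[-0.0, 0.0, 3.8],[0,0,-0.0],C],[[-0.0, 0.0, 3.8],[0,0,-0.0],C],[[-0.0, 0.0, 3.8],[0,0,-0.0],C]
```

Call:
drive_tool:
  motion:
    - [[-0.5, -5.4, 0.3], [0, 0, 0], 0]
    - [[-0.5, -5.4, 0.3], [0, 0, 0], 0]
    - [[-0.5, -5.4, 0.3], [0, 0, 0], 0]
    - [[-0.5, -5.4, 0.2], [0, 0, 0], 0]
    - [[-0.4, -5.2, 0.2], [0, 0, 0], 0]
    - [[0, 0, 0], [0, 0, 0], 0]
    - [[0, 0, 0], [0, 0, 0], 0]

```text
time: 9.4
position: [0.4693, 0.2936, 0.3694]
tool_rot: [3.057, 0.723, 0.002]
ft_force: [1.1, -0.6, -1.1]
grip_width: 0.496
grip_force: 0.0
```

Run:
```python
from h import *
print(ctrl.get_state()["position"],phi_now())
plan([(.471,.2925,.37,26.1),(.471,.2925,.142,26.1,4)])
```

```text
[0.46931719 0.29362549 0.36935807] (np.float64(26.610937333344257), array([[ 8.94068432e-01,  4.47928922e-01,  1.14875255e-03],
       [ 4.47929609e-01, -8.94068727e-01, -4.20625462e-04],
       [ 8.38653424e-04,  8.90628230e-04, -9.99999252e-01]]))
-> [0.471 0.292 0.37 ] 26.1 1 rows
[[0.1, 0.18, -0.06],[0,0,0.5],C]
-> [0.471 0.292 0.142] 26.1 6 rows
[[0.0, -0.0, 3.8],[0,0,0.0],C],[[0.0, -0.0, 3.8],[0,0,0.0],C],[[0.0, -0.0, 3.8],[0,0,0.0],C],[[0.0, -0.0, 3.8],[0,0,0.0],C],[[0.0, -0.0, 3.8],[0,0,0.0],C],[[0.0, -0.0, 3.8],[0,0,0.0],C]
```

Call:
drive_tool:
  motion:
    - [[0.1, 0.2, 0], [0, 0, 0.4], 0]
    - [[0, 0, 4], [0, 0, 0], 0]
    - [[0, 0, 4], [0, 0, 0], 0]
    - [[0, 0, 4], [0, 0, 0], 0]
    - [[0, 0, 4], [0, 0, 0], 0]
    - [[0, 0, 3.5], [0, 0, 0], 0]
    - [[0, 0, 1.6], [0, 0, 0], 0]
    - [[0, 0, 1.6], [0, 0, 0], 0]
    - [[0, 0, 0], [0, 0, 0], 0]
    - [[0, 0, 0], [0, 0, 0], 0]

```text
time: 10.65
position: [0.4725, 0.2916, 0.1427]
tool_rot: [-3.06, -0.708, -0.003]
ft_force: [0.7, 0.7, -0.6]
grip_width: 0.498
grip_force: 0.0
```

Position is good. Gripping gently, then checking the force.

Call:
drive_tool:
  motion:
    - [[0, 0, 0], [0, 0, 0], -1]
    - [[0, 0, 0], [0, 0, 0], -1]
    - [[0, 0, 0], [0, 0, 0], -1]
    - [[0, 0, 0], [0, 0, 0], -1]
  force: 25

```text
time: 11.15
position: [0.4719, 0.2919, 0.1424]
tool_rot: [-3.06, -0.708, -0.002]
ft_force: [-0.8, 2.1, 3.6]
grip_width: 0.298
grip_force: 25.0
```

Call:
drive_tool:
  motion:
    - [[0, 0, -1], [0, 0, 0], -1]
    - [[0, 0, -2], [0, 0, 0], -1]
    - [[0, 0, -3], [0, 0, 0], -1]
    - [[0, 0, -3], [0, 0, 0], -1]
    - [[0, 0, -3], [0, 0, 0], -1]
    - [[0, 0, -3], [0, 0, 0], -1]
    - [[0, 0, -3], [0, 0, 0], -1]
    - [[0, 0, -2], [0, 0, 0], -1]
    - [[0, 0, 0], [0, 0, 0], -1]

```text
time: 12.28
position: [0.4724, 0.2911, 0.3442]
tool_rot: [3.06, 0.707, 0.006]
ft_force: [0.4, -0.0, -1.8]
grip_width: 0.296
grip_force: 25.0
```

Run:
```python
from h import *
s=ctrl.get_state();print(s["ft_force"],s["torque"])
# lamp: front-face centre & normal
f=np.array([.4712,-.377]);a=np.radians(77.7);n=np.array([np.cos(a),np.sin(a)])
v=f+.1*n;print("view",v)
plan([(.55,.08,.35,40),(.54,-.15,.33,60),(v[0],v[1],.26,77.7,3)])
```

```text
[ 0.3734747  -0.04042836 -1.76863666] [-0.05121277  0.04456919 -0.00559233]
view [ 0.49250304 -0.27929544]
-> [0.55 0.08 0.35] 40.0 5 rows
[[-0.46, 4.47, -0.12],[0,0,-2.8],C],[[-0.67, 4.45, -0.11],[0,0,-2.8],C],[[-0.89, 4.41, -0.12],[0,0,-2.8],C],[[-1.11, 4.36, -0.12],[0,0,-2.8],C],[[-1.32, 4.3, -0.11],[0,0,-2.8],C]
-> [ 0.54 -0.15  0.33] 60.0 5 rows
[[-3.11, 3.39, 0.4],[0,0,-4.0],C],[[-3.34, 3.17, 0.4],[0,0,-4.0],C],[[-3.55, 2.93, 0.4],[0,0,-4.0],C],[[-3.75, 2.67, 0.4],[0,0,-4.0],C],[[-3.93, 2.41, 0.4],[0,0,-4.0],C]
-> [ 0.493 -0.279  0.26 ] 77.7 6 rows
[[-2.26, 0.39, 1.17],[0,0,-2.9],C],[[-2.28, 0.28, 1.16],[0,0,-3.0],C],[[-2.29, 0.15, 1.17],[0,0,-2.9],C],[[-2.29, 0.04, 1.16],[0,0,-3.0],C],[[-2.3, -0.08, 1.17],[0,0,-2.9],C],[[-2.29, -0.19, 1.17],[0,0,-3.0],C]
```

Call:
drive_tool:
  motion:
    - [[-0.5, 4.5, -0.1], [0, 0, -2.8], -1]
    - [[-0.7, 4.5, -0.1], [0, 0, -2.8], -1]
    - [[-0.9, 4.4, -0.1], [0, 0, -2.8], -1]
    - [[-1.1, 4.4, -0.1], [0, 0, -2.8], -1]
    - [[-1.3, 4.3, -0.1], [0, 0, -2.8], -1]
    - [[-3.1, 3.4, 0.4], [0, 0, -4], -1]
    - [[-3.3, 3.2, 0.4], [0, 0, -4], -1]
    - [[-3.5, 2.9, 0.4], [0, 0, -4], -1]
    - [[-3.7, 2.7, 0.4], [0, 0, -4], -1]
    - [[-3.9, 2.4, 0.4], [0, 0, -4], -1]
    - [[0, 0, 0], [0, 0, 0], -1]

```text
time: 13.65
position: [0.5391, -0.1557, 0.3248]
tool_rot: [-2.726, -1.56, 0.007]
ft_force: [0.2, -0.2, -2.1]
grip_width: 0.291
grip_force: 25.0
```

Run:
```python
from h import *
print(phi_now()[0]);plan([(.4925,-.2793,.255,77.7,3)])
```

```text
59.571488740157235
-> [ 0.492 -0.279  0.255] 77.7 5 rows
[[-2.6, 0.45, 1.4],[0,0,-3.6],C],[[-2.63, 0.28, 1.39],[0,0,-3.7],C],[[-2.64, 0.11, 1.4],[0,0,-3.6],C],[[-2.64, -0.05, 1.4],[0,0,-3.6],C],[[-2.63, -0.22, 1.39],[0,0,-3.6],C]
```

Call:
drive_tool:
  motion:
    - [[-2.6, 0.5, 1.7], [0, 0, -3.6], -1]
    - [[-2.6, 0.3, 1.7], [0, 0, -3.6], -1]
    - [[-2.6, 0.1, 1.7], [0, 0, -3.6], -1]
    - [[-2.6, -0.1, 1.7], [0, 0, -3.6], -1]
    - [[-2.6, -0.2, 1.5], [0, 0, -3.6], -1]
    - [[0, 0, 0], [0, 0, 0], -1]
    - [[0, 0, 0], [0, 0, 0], -1]

```text
time: 14.52
position: [0.4966, -0.2712, 0.2438]
tool_rot: [-2.439, -1.978, -0.001]
ft_force: [-0.5, 0.8, -1.6]
grip_width: 0.293
grip_force: 25.0
```

Run:
```python
from h import *
s=ctrl.get_state();print(s["time"],s["position"],phi_now()); plan([(.4925,-.2793,.2414,77.7,3)])
ims={n:cv2.cvtColor(ctrl.get_image(n),cv2.COLOR_RGB2BGR) for n in("scene","top")}
r=lambda im,x,y,w,h,k:cv2.resize(im[y:y+h,x:x+w],None,fx=k,fy=k,interpolation=cv2.INTER_CUBIC)
cv2.imwrite("pics/d4.png",r(ims["scene"],50,120,180,190,3.1))
cv2.imwrite("pics/full.png",ims["scene"]);cv2.imwrite("pics/fullt.png",ims["top"])
```

```text
14.525 [ 0.49655409 -0.27118783  0.24381478] (np.float64(78.08216043446862), array([[ 2.06508732e-01,  9.78444757e-01,  3.41125318e-05],
       [ 9.78444206e-01, -2.06508652e-01,  1.05462721e-03],
       [ 1.03893899e-03, -1.84412518e-04, -9.99999443e-01]]))
-> [ 0.492 -0.279  0.241] 77.7 1 rows
[[-0.88, -0.23, 0.24],[0,0,0.4],C]
```

View pics/d4.png

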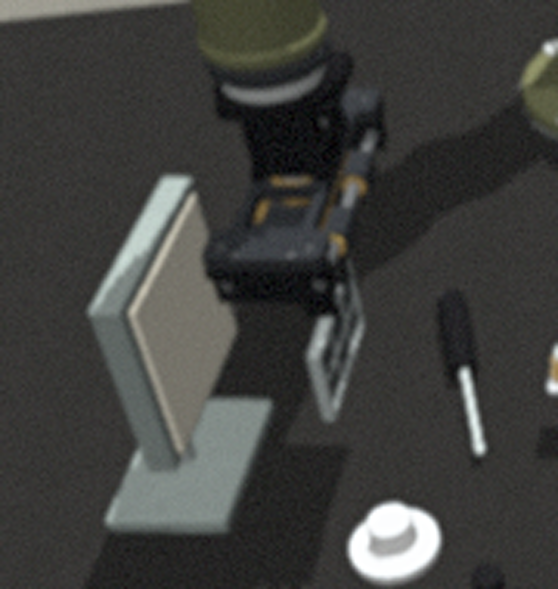

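The plate hangs upright in front of the lit panel (near-side bottom corner at crop (328,420)), parallel to it. One small correction, then a final look.

Call:
drive_tool:
  motion:
    - [[-0.9, -0.2, 0.2], [0, 0, 0.4], -1]
    - [[0, 0, 0], [0, 0, 0], -1]
    - [[0, 0, 0], [0, 0, 0], -1]
    - [[0, 0, 0], [0, 0, 0], -1]

```text
time: 15.12
position: [0.4924, -0.2808, 0.2418]
tool_rot: [2.447, 1.97, 0.0]
ft_force: [0.6, 0.3, -1.3]
grip_width: 0.299
grip_force: 25.0
```

Run:
```python
from h import *
s=ctrl.get_state();print(s["time"],s["position"],phi_now()[0],s["qd"].round(3))
p=s["position"]-[0,0,.0914];a=np.radians(phi_now()[0]);X=np.array([np.cos(a),np.sin(a),0]);Y=np.array([np.sin(a),-np.cos(a),0]);Z=np.array([0,0,1])
ims={n:cv2.cvtColor(ctrl.get_image(n),cv2.COLOR_RGB2BGR) for n in("scene","top")}
r=lambda im,x,y,w,h,k:cv2.resize(im[y:y+h,x:x+w],None,fx=k,fy=k,interpolation=cv2.INTER_CUBIC)
im=r(ims["scene"],120,180,60,95,5)
for sx in(-1,1):
  for sy in(-1,1):
    q=px("scene",p+.004*sx*X+.052*sy*Y-.047*Z);u=((q-[120,180]+.5)*5-.5).astype(int);cv2.circle(im,tuple(map(int,u)),3,(0,0,255),1)
    q=px("scene",p+.004*sx*X+.052*sy*Y+.013*Z);u=((q-[120,180]+.5)*5-.5).astype(int);cv2.circle(im,tuple(map(int,u)),3,(0,255,0),1)
b=r(ims["scene"],220,150,220,130,2.2)
b=cv2.copyMakeBorder(b,0,im.shape[0]-b.shape[0],0,0,cv2.BORDER_CONSTANT)
cv2.imwrite("pics/e.png",np.hstack([im,b]))
```

```text
15.125 [ 0.49244757 -0.28081302  0.24184839] 77.66618891678601 [ 0.     0.002 -0.001  0.002  0.     0.001  0.   ]
```

View pics/e.png

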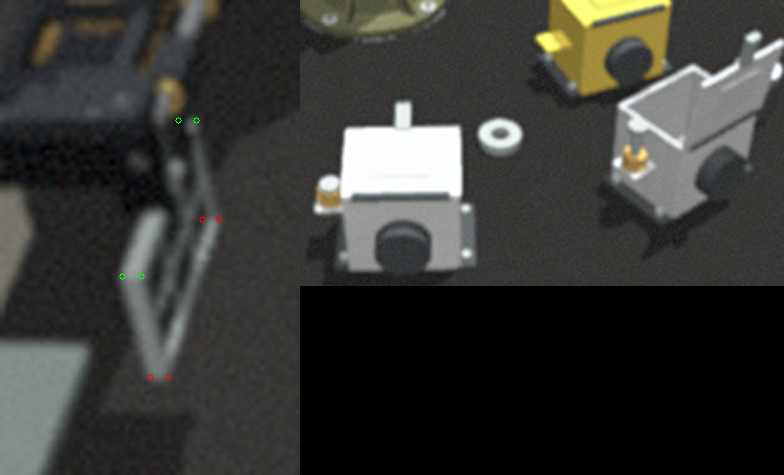

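The predicted plate corners (red and green circles) match the picture to about 1 px. The left cover stands open and the right box is still shut.

```bash
python3 -c "
from bench import ctrl
print(ctrl.close_job())"
```

```text
the job is handed in; nothing more can be done
None
```

I handed the job in at about 15 s: the left box's cover stands open, its clogged plate is held upright and square to the light at about 10 cm, the right box is still shut, and I saw nothing disturbed (final images covered only part of the bench).

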